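# Let the large dryer ball out of the dispenser

### The arm

A 6-joint arm with a two-finger parallel gripper is mounted at the origin on the work surface. World frame = base frame: x ahead of the robot, y to its left, z up, the work surface at z = 0. Lengths are in m, angles in rad, forces in N, time in s.
With the tool pointing down it reaches from about 0.35 to 0.85 m from the base axis. Payload 8.1 kg.
Tool frame: the origin (TCP) lies on the centre line of the jaws, within the pads' length; the fingertips stand robot.tip_extent ahead of it and the grasp point (between the pads) lies 11 mm behind it (robot.tip_extent is the distance from the TCP to the fingertips, in m); y points along the fingers, z is the direction in which the jaws open and shut, and the axes are right-handed (so a half turn about y gives the same grasp; the last joint's range is limited). The gripper opens to 93 mm and grips with 3 to 60 N. Pads are 15 mm wide; open, the fingers measure 128 mm over their backs; the gripper's body (75 mm by 188 mm) begins 65 mm behind the grasp point.
Start: joints at [1.117, 0.13, 1.488, -0, 1.523, -0.085], TCP at [0.216, 0.56, 0.227] pointing down, gripper open.
Joint ranges: [-2.96, 2.96], [-0.89, 2.26], [0.02, 2.5], [-1.34, 4.48], [0, 2.73], [-2.66, 2.66]. Speed limits (rad/s): [2.39, 2.39, 2.79, 3.14, 3.14, 3.14].

### API

Orientations are given as a rotation vector (axis times angle).
In Python, from plant import monitor, optics, robot gives the robot as it stands.
- The arm moves only by the shell command python3 -m inch 'ROWS' [OPENING] [FORCE]. ROWS is JSON, a list that holds one entry, the list of rows, each a list of 6 numbers: the shift along the tool's x, y, z in mm, then the turn, a rotation vector about the tool's x, y, z in rad. A call has 1 to 8 rows; each row shifts and turns the commanded pose from where the row before left it, along the tool's axes as they then stand; what a row does not reach is not made up. A row lasts 1/8 s, in which the tool goes at most 62.5 mm and 10.7 degrees, less where a joint would pass 70% of its speed; a pose out of reach is approached as far as the arm can. A call is refused whole if a number of a shift passes 62.5 or a number of a turn 0.188, either way. A call with a gripper value outside its range is refused whole. OPENING is the finger opening in mm, from 0 to 93, set as the call begins (- or left out, the last holds). The fingers move at their own pace and stop on an object; FORCE is the grip in N (left out, the last holds). Time passes only in rows, so rows that do not move let the fingers close. It gives the time, the measured TCP pose, the force and the opening at its end, in the units of the state.
- monitor.read_state(): the state, without advancing time (a new reading comes with each control period).
- optics.read_camera(name): name is "scene" or "top" or "wrist"; returns a dict with "image" (400x640x3 uint8, blue, green, red), "fx", "fy", "cx", "cy" (pixels), "rvec" (rotation vector, rad) and "tvec" (3), from world to camera coordinates, as OpenCV has them. Camera axes: x right, y down, z forward; pixel columns grow to the right and rows downward; lengths in m; the calibration is good to about 2 mm. A picture is of the moment at which its call begins. There is no depth.
- robot.close_job(): hands the job in, once; it reports no verdict.
The state is a dict: "t": time; "q": joint angles; "dq": joint speeds; "joint_torque": joint torques, N m; "tool_pos": TCP position; "orientation": TCP orientation; "force": force on the tool from outside, world axes, zero at the start; "wrist_torque": the same for the moment, N m; "opening": finger opening in m.
Only numpy, scipy, OpenCV 4.12 (cv2) and the standard library are available. Lean on these libraries where they do the work, as an engineer would, in place of code of your own. Each camera call takes 0.05 s, during which the arm holds its last target.

### The job

Press the paddle of the rocker whose gate holds back the larger dryer ball fully down, keep it down until that ball has rolled under the gate into the tray in front, then let the paddle come all the way back up so that the gate shuts. Only push on the paddle: do not touch either ball, leave the other rocker alone and the smaller ball behind its gate, and do not disturb the other things on the shelf.

Things in the scene. Friction and masses are not known exactly. Their poses are not given: they have to be found in the camera images.
- dispenser: White plastic two-lane dispenser fixed to the shelf. Origin: its underside, midway between the two gates; x to its closed back, y to its left, z up. Two open-topped lanes, middle lines y = +32 and -32 mm, 59 mm wide, slope down 0.2 rad to the front from x = +85 to -85 mm; floor 34 mm above the shelf at the gates (x = 0), walls at most 87 mm high. Fully lifted gate ends reach 145 mm.
- tray (a point): Middle of the tray at the dispenser's front, 8 mm above the shelf: two halves, one below each lane, each 59 mm wide, from x = -85 to -163 mm of the dispenser, walls 45 mm high.
- gate_left (a point): Foot of the left rocker's gate: an aluminium plate 24 mm wide, 41 mm high, 5 mm thick on the rocker's inner end, hanging across the left lane to 9 mm above its floor.
- gate_right (a point): Foot of the right rocker's gate, the same, in the right lane.
- large_ball_center (a point): Centre of the larger ball, hard plain dark grey plastic, 42 mm diameter, 40 g. It waits behind (+x of) the gate of either the left or the right lane, leaning on the gate; it rolls out by itself, within about a second, once the gate is lifted.
- small_ball_center (a point): Centre of the smaller ball, same plain dark grey plastic, 28 mm diameter, 20 g, behind the gate of the other lane.
- paddle_left (a point): Centre of the top of the left rocker's paddle: aluminium plate 46 x 46 x 8 mm at the rocker's outer (+y) end, level and 88 mm above the shelf when up, free space below. Lies 75 mm outward of the pivot (axis along the dispenser's x, 80 mm above the shelf; bracket 89 mm high). Moves with the paddle: fully pressed it has gone 47 mm down and 10 mm inward.
- paddle_right (a point): Centre of the top of the right rocker's paddle: aluminium plate 46 x 46 x 8 mm at the rocker's outer (-y) end, level and 88 mm above the shelf when up, free space below. Lies 75 mm outward of the pivot (axis along the dispenser's x, 80 mm above the shelf; bracket 89 mm high). Moves with the paddle: fully pressed it has gone 47 mm down and 10 mm inward.
- rocker_left (a joint): Angle of the left rocker: 0 = paddle up, gate shut (the start); 0.65 = paddle down on its stop, gate fully lifted (the large ball passes from about 0.47, the small one from about 0.25). A spring returns it to 0; pressing the paddle's centre takes about 2 N at first, about 5 N fully down.
- rocker_right (a joint): Angle of the right rocker: 0 = paddle up, gate shut (the start); 0.65 = paddle down on its stop, gate fully lifted (the large ball passes from about 0.47, the small one from about 0.25). A spring returns it to 0; pressing the paddle's centre takes about 2 N at first, about 5 N fully down.
- scoop: Loose aluminium scoop, 150 mm long, 52 mm wide, 36 mm high, lying behind the dispenser, handle to its -x; origin at the underside near the pan's rear. Bystander.
- jar: Loose frosted glass jar with a steel flip-top lid, 86 mm diameter, 127 mm tall, origin at the centre of its foot, left of the dispenser. Bystander.
- brush: Loose grey silicone brush, 195 mm long, 36 mm wide, 12 mm thick, lying on the right, head to its +x; origin under the handle's middle. Bystander.
- dipper: Loose wooden honey dipper, 162 mm long, 32 mm thick head, lying on the left, head to its +x; origin on the shelf under the head's rear end. Bystander.
- peg1: Loose purple plastic clothes peg, 72 x 16 x 10 mm, lying beside the left wall of the tray; origin under its middle. Bystander.
- peg2: The same kind of peg, lying beside the right wall of the tray. Bystander.
There are look-alikes about, which are no part of the job. What is shaped like the part that bears large_ball_center but brown, red or white is not meant.

How it is judged:
On the way, in this order (a step that is already met when the one before it is completed fails the run):
1. the paddle of the larger ball's rocker is pressed down and its gate lifts (((y of large_ball_center in the frame of dispenser above 0 m and value of joint rocker_left above 0.3 rad and horizontal distance between the grasp point and paddle_left below 0.08 m) or (y of large_ball_center in the frame of dispenser below 0 m and value of joint rocker_right above 0.3 rad and horizontal distance between the grasp point and paddle_right below 0.08 m))), for 0.05 s.
2. the larger ball has rolled into the tray (x of large_ball_center in the frame of dispenser between -0.166 and -0.09 m and y of large_ball_center in the frame of dispenser between -0.066 and 0.066 m and z of large_ball_center in the frame of dispenser between 0.015 and 0.05 m), for 0.2 s.
3. the paddle is back up and the gate shut (value of joint each of rocker_left, rocker_right below 0.05 rad), for 0.2 s.
At the end, for the whole second after the job is handed in: The larger ball lies in the tray in front of the lanes, the smaller ball is still behind its gate in its lane, and both rockers are back up with their gates shut (within 0.05 rad) (all of step 2 and all of step 3 and x of small_ball_center in the frame of dispenser between 0.008 and 0.085 m and y of small_ball_center in the frame of dispenser between -0.066 and 0.066 m and z of small_ball_center in the frame of dispenser between 0.04 and 0.09 m); the robot touches nothing.
It fails at once if the robot touches a ball (contact force between any of the fingers, the arm and large_ball above 0.2 N or contact force between any of the fingers, the arm and small_ball above 0.2 N).
It fails at once if a ball is lifted or thrown up (z of large_ball_center in the frame of dispenser above 0.105 m or z of small_ball_center in the frame of dispenser above 0.095 m).
It fails at once if the smaller ball's rocker is pressed ((y of large_ball_center in the frame of dispenser above 0 m and value of joint rocker_right above 0.12 rad) or (y of large_ball_center in the frame of dispenser below 0 m and value of joint rocker_left above 0.12 rad)).
It fails at once if another thing on the shelf is shifted by more than 20 mm or the jar tipped (distance of any of scoop, jar, brush, dipper, peg1, peg2 from where it was at the start of the episode above 0.02 m or angle between jar's own z axis and vertical above 0.25 rad).
It also fails if it takes over 38 s, if anything falls off the work surface, if the arm or the gripper's body presses on something with over 40 N, if the wrist force passes 120 N, or if a joint passes its speed limit or range.

## Working session

There is one attempt and no reset: what is moved stays moved. The work goes in short steps, Python scripts to look and compute and a shell command to move; the robot and the scene stay as the last step left them, time stands still between calls to the robot, and variables do not carry over. Pictures are saved under pics/ and viewed, and the job is handed in when it is done.

```bash
ls; mkdir -p pics; python3 - <<'E'
from plant import monitor, optics, robot
import cv2
s=monitor.read_state();print(s, robot.tip_extent)
for n in ("scene","top"):
    c=optics.read_camera(n);cv2.imwrite(f"pics/{n}0.png",c["image"]);print(n,c["fx"],c["fy"],c["cx"],c["cy"],c["rvec"],c["tvec"])
E
```

```text
pics
{'t': 0.0, 'q': array([ 1.11660439e+00,  1.31125499e-01,  1.48925911e+00,  2.61843088e-06,
        1.52302299e+00, -8.54226344e-02]), 'dq': array([-9.04343534e-04, -2.41309384e-03, -1.01427404e-03, -9.35674601e-04,
       -1.51034046e-05,  1.31018852e-03]), 'joint_torque': array([ 5.99482446e-04, -5.59860349e+01, -4.91753483e+01,  7.66844326e-02,
        3.54435341e-02, -1.63542622e-04]), 'tool_pos': array([0.21602775, 0.55916712, 0.22561983]), 'orientation': array([-1.55311514,  0.28978717, -0.28901957]), 'force': array([-0.43669844, -0.38278198,  0.16002816]), 'wrist_torque': array([-0.04007704,  0.00194118,  0.00773335]), 'opening': 0.09324204294341044} 0.008
scene 425.004069549619 425.004069549619 315.9796136887584 199.2553164285186 [ 1.47824539  2.28851873 -0.71439123] [ 0.25340988 -0.37268064  1.48863462]
top 386.0713170105246 386.0713170105246 324.0920211168915 204.59691909767335 [ 2.23621214 -1.97463105  0.19740712] [-0.05546595  0.55082567  1.22214614]
```

View pics/scene0.png

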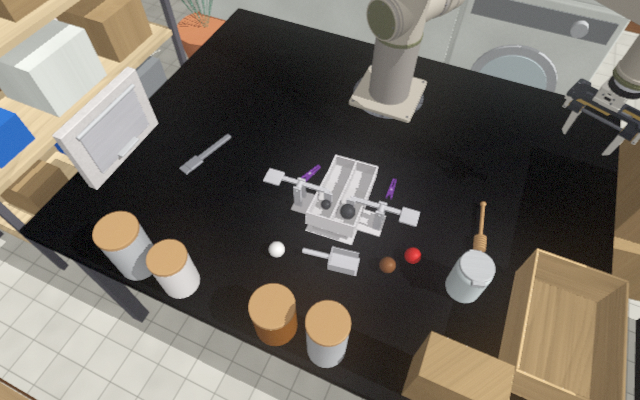

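View pics/top0.png

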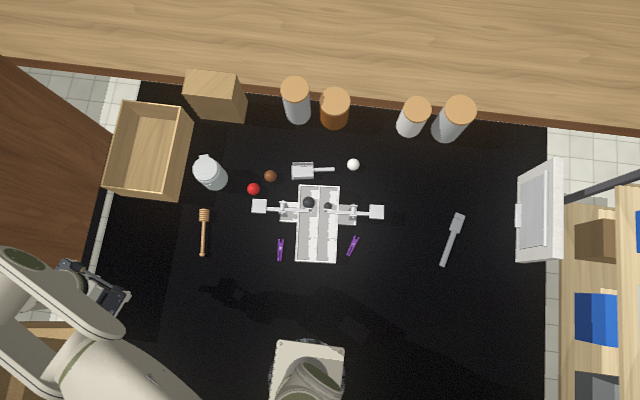

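```bash
python3 - <<'E'
import cv2
a=cv2.imread("pics/scene0.png")[145:285,250:450];b=cv2.imread("pics/top0.png")[150:270,240:400]
cv2.imwrite("pics/sc.png",cv2.resize(a,None,fx=4,fy=4,interpolation=cv2.INTER_CUBIC))
cv2.imwrite("pics/tc.png",cv2.resize(b,None,fx=5,fy=5,interpolation=cv2.INTER_CUBIC))
E
```

```text
(no output)
```

View pics/sc.png

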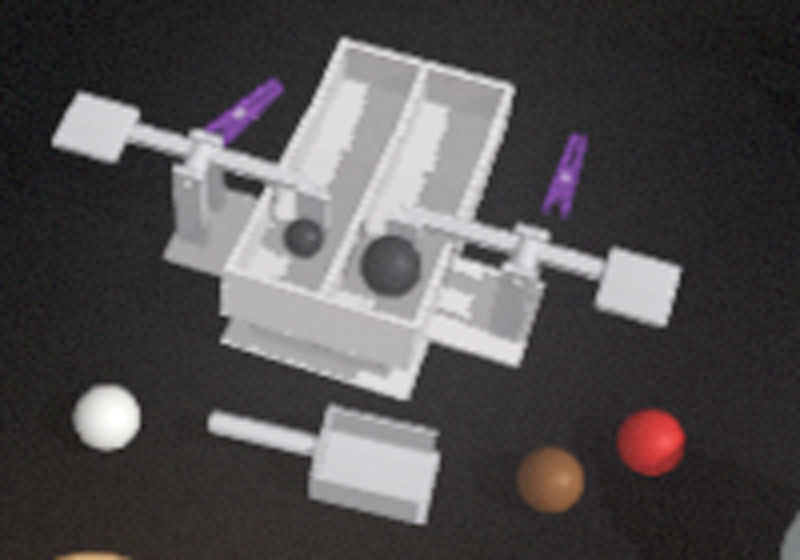

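View pics/tc.png

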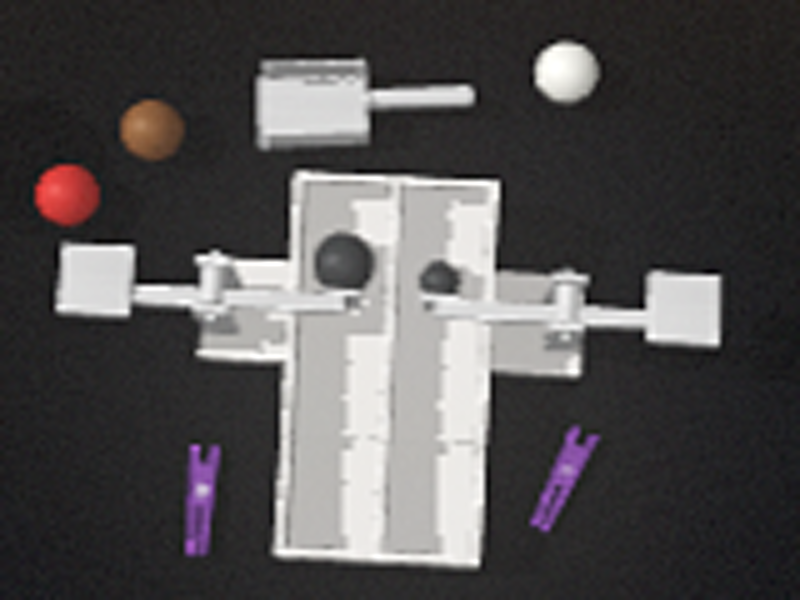

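```bash
cat > h.py <<'E'
import cv2,numpy as np
from scipy.spatial.transform import Rotation as Ro
K=lambda c:np.array([[c["fx"],0,c["cx"]],[0,c["fy"],c["cy"]],[0,0,1]])
C={"scene":(np.array([[425.004,0,315.98],[0,425.004,199.255],[0,0,1]]),np.array([1.47824539,2.28851873,-.71439123]),np.array([.25340988,-.37268064,1.48863462])),
"top":(np.array([[386.0713,0,324.092],[0,386.0713,204.597],[0,0,1]]),np.array([2.23621214,-1.97463105,.19740712]),np.array([-.05546595,.55082567,1.22214614]))}
P=lambda n:C[n][0]@np.c_[Ro.from_rotvec(C[n][1]).as_matrix(),C[n][2]]
def tri(s,t):
    X=cv2.triangulatePoints(P("scene"),P("top"),np.array(s,float).reshape(2,1),np.array(t,float).reshape(2,1)).ravel();return X[:3]/X[3]
def crop(u,o,f): return (np.array(u)+.5)/f-.5+np.array(o)
E
python3 - <<'E'
from h import *
from plant import monitor
s=lambda u:crop(u,(250,145),4); t=lambda u:crop(u,(240,150),5)
for n,a,b in [("padL",(640,287),(96,280)),("padR",(96,126),(684,309)),("big",(391,266),(344,261)),("small",(303,238),(440,278)),("red",(651,442),(67,195)),
 ("Lc1",(618,250),(56,312)),("Lc2",(682,265),(62,243)[:0] or (56,312))][:6]:
    print(n,tri(s(a),t(b)).round(4))
st=monitor.read_state();print(Ro.from_rotvec(st["orientation"]).as_matrix().round(3))
E
```

```text
padL [0.5186 0.2218 0.0822]
padR [ 0.5469 -0.1587  0.0832]
big [0.5557 0.0651 0.0599]
small [0.5539 0.0007 0.0516]
red [0.5867 0.2629 0.0181]
Lc1 [0.4989 0.2186 0.0959]
[[ 0.933 -0.001  0.361]
 [-0.361 -0.002  0.933]
 [-0.    -1.    -0.002]]
```

```bash
python3 -m inch '[[[0,0,0,0,0.161,0],[0,0,0,0,0.161,0],[0,0,0,0,0.161,0],[0,0,0,0,0.161,0],[0,0,0,0,0.161,0],[0,0,0,0,0.161,0],[0,0,0,0,0.161,0],[0,0,0,0,0,0]]]' 0 10; cat > g.py <<'E'
from h import *
from plant import monitor
import sys
st=monitor.read_state();R=Ro.from_rotvec(st["orientation"]).as_matrix()
print("t",st["t"],"tcp",st["tool_pos"].round(4),"F",st["force"].round(2),"open",round(st["opening"],4));print(R.round(3))
if len(sys.argv)>1: print("tool shift mm",(R.T@(np.array(list(map(float,sys.argv[1:4])))-st["tool_pos"])*1000).round(1))
zt=np.array([.997,.074,0]);print("rot err",(R.T@Ro.align_vectors([zt,[0,0,-1]],[R[:,2],R[:,1]])[0].as_rotvec()).round(3))
E
python3 g.py 0.519 0.222 0.2
```

```text
t: 1.1
tool_pos: [0.2161, 0.5594, 0.2261]
orientation: [-1.245, 1.153, -1.153]
force: [-0.9, 0.1, -0.3]
opening: 0.0178
t 1.1 tcp [0.2161 0.5594 0.2261] F [-0.91  0.14 -0.29] open 0.0178
[[ 0.076 -0.     0.997]
 [-0.997 -0.001  0.076]
 [ 0.001 -1.    -0.   ]]
tool shift mm [359.4  26.3 276.4]
rot err [0.    0.002 0.001]
```

```bash
python3 -m inch '[[[40,2,30,0,0,0],[40,2,30,0,0,0],[40,2,30,0,0,0],[40,2,30,0,0,0],[40,2,30,0,0,0],[40,2,30,0,0,0],[40,2,30,0,0,0],[40,2,30,0,0,0]]]' 0; python3 -m inch '[[[20,5,18,0,0,0],[19,5,18,0,0,0],[0,0,0,0,0,0],[0,0,0,0,0,0]]]'; python3 g.py 0.519 0.222 0.15
python3 - <<'E'
from plant import optics
import cv2,numpy as np
for n in ("scene","top","wrist"):
    c=optics.read_camera(n);cv2.imwrite(f"pics/{n}1.png",c["image"])
    if n=="wrist": print({k:v for k,v in c.items() if k!="image"})
a=cv2.imread("pics/scene1.png")[145:285,250:450];b=cv2.imread("pics/top1.png")[150:270,240:400]
cv2.imwrite("pics/both1.png",np.hstack([cv2.resize(a,(400,280)),cv2.resize(b,(400,280))]))
E
```

```text
t: 2.1
tool_pos: [0.4804, 0.2572, 0.2105]
orientation: [-1.246, 1.15, -1.15]
force: [1.7, 1.0, 1.0]
opening: 0.0003
t: 2.6
tool_pos: [0.518, 0.2227, 0.2005]
orientation: [-1.245, 1.153, -1.152]
force: [0.3, -0.1, -0.1]
opening: 0.0003
t 2.6 tcp [0.518  0.2227 0.2005] F [ 0.32 -0.12 -0.07] open 0.0003
[[ 0.077 -0.001  0.997]
 [-0.997  0.     0.077]
 [-0.    -1.    -0.001]]
tool shift mm [ 0.8 50.5  1. ]
rot err [ 0.001  0.003 -0.   ]
{'fx': 281.7194293024919, 'fy': 281.7194293024919, 'cx': 318.8572123257272, 'cy': 198.16792001894322, 'rvec': array([-2.89274998, -0.10990934, -0.01319801]), 'tvec': array([-0.53313001,  0.15534163,  0.40926355])}
```

View pics/both1.png

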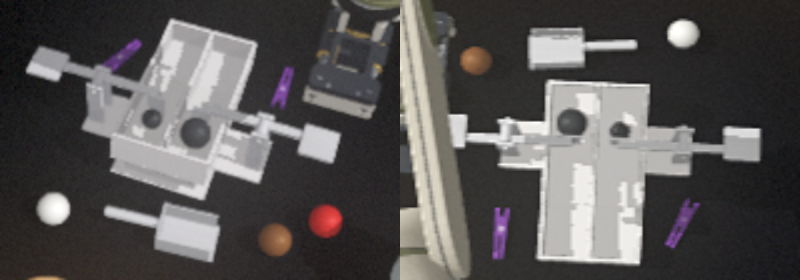

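View pics/wrist1.png

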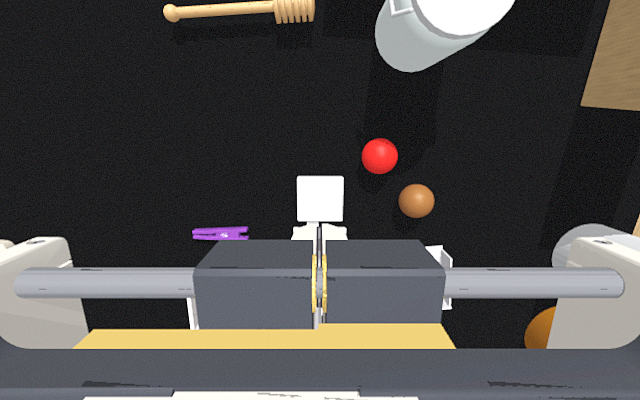

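```bash
python3 - <<'E'
from h import *
K=np.array([[281.7194,0,318.857],[0,281.7194,198.168],[0,0,1]]);R=Ro.from_rotvec([-2.89274998,-.10990934,-.01319801]).as_matrix();t=np.array([-.53313001,.15534163,.40926355])
Cc=-R.T@t;print(Cc)
for u in [(320,199),(297,177),(343,177),(343,221),(297,221)]:
    d=R.T@np.linalg.inv(K)@[*u,1]; print((Cc+d*(.088-Cc[2])/d[2]).round(4))
E
```

```text
[0.51269129 0.29037228 0.35872951]
[0.519  0.2216 0.088 ]
[0.495  0.2419 0.088 ]
[0.5396 0.2453 0.088 ]
[0.5439 0.2004 0.088 ]
[0.4975 0.1969 0.088 ]
```

```bash
python3 -m inch '[[[0,30,0,0,0,0],[0,30,0,0,0,0],[0,20,1,0,0,0],[0,10,0,0,0,0],[0,0,0,0,0,0],[0,0,0,0,0,0]]]'; python3 -m inch '[[[0,8,0,0,0,0],[0.5,8,0,0,0,0],[1,8,0,0,0,0],[1.5,8,0,0,0,0],[0,0,0,0,0,0]]]';python3 g.py 0.519 0.222 0.06
```

```text
t: 3.5
tool_pos: [0.5202, 0.2227, 0.1119]
orientation: [-1.242, 1.153, -1.154]
force: [-0.2, 0.2, -0.2]
opening: 0.0009
t: 4.12
tool_pos: [0.5194, 0.2193, 0.0779]
orientation: [-1.244, 1.154, -1.154]
force: [0.5, 1.7, 1.7]
opening: 0.0006
t 4.125 tcp [0.5194 0.2193 0.0779] F [0.52 1.7  1.74] open 0.0006
[[ 0.075 -0.001  0.997]
 [-0.997 -0.     0.075]
 [ 0.    -1.    -0.001]]
tool shift mm [-2.7 17.9 -0.2]
rot err [0.001 0.001 0.   ]
```

Contact is established. I'll press on down to the stop.

```bash
python3 -m inch '[[[2,8,0,0,0,0],[2,8,0,0,0,0],[2,5,0,0,0,0],[1,2,0,0,0,0],[0,0,0,0,0,0],[0,0,0,0,0,0]]]';python3 g.py 
python3 - <<'E'
from plant import optics
import cv2,numpy as np
for n in ("scene","top"):
    c=optics.read_camera(n);cv2.imwrite(f"pics/{n}2.png",c["image"])
a=cv2.imread("pics/scene2.png")[145:285,250:450];b=cv2.imread("pics/top2.png")[150:270,240:400]
cv2.imwrite("pics/both2.png",np.hstack([cv2.resize(a,(400,280)),cv2.resize(b,(400,280))]))
E
```

```text
t: 4.88
tool_pos: [0.5204, 0.2118, 0.0555]
orientation: [-1.244, 1.153, -1.155]
force: [-1.0, -0.6, 5.9]
opening: 0.0004
t 4.875 tcp [0.5204 0.2118 0.0555] F [-1.01 -0.65  5.94] open 0.0004
[[ 0.075  0.     0.997]
 [-0.997 -0.001  0.075]
 [ 0.001 -1.     0.   ]]
rot err [-0.     0.001  0.001]
```

View pics/both2.png

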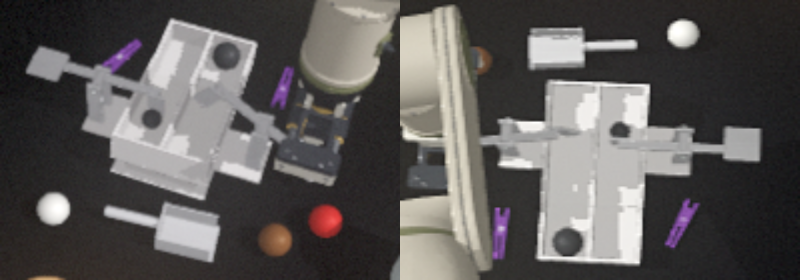

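The large ball has rolled to the front of the tray: about (228,55) in the left half of the picture and (568,241) in the right half. I'll press a touch more to be sure of the stop, then release straight up.

```bash
python3 -m inch '[[[0,1,0,0,0,0],[0,1,0,0,0,0],[0,0,0,0,0,0],[0,0,0,0,0,0],[0,0,0,0,0,0]]]'; python3 -m inch '[[[-2,-8,0,0,0,0],[-2,-8,0,0,0,0],[-2,-8,0,0,0,0],[-2,-8,0,0,0,0],[-1,-8,0,0,0,0],[-1,-8,0,0,0,0],[0,-8,0,0,0,0],[0,-8,0,0,0,0]]]'; python3 -m inch '[[[0,-20,0,0,0,0],[0,-30,0,0,0,0],[0,-30,0,0,0,0],[-50,0,0,0,0,0],[-50,0,0,0,0,0],[-30,0,0,0,0,0],[0,0,0,0,0,0],[0,0,0,0,0,0]]]';python3 g.py 
python3 - <<'E'
from plant import optics
import cv2,numpy as np
for n in ("scene","top"):
    c=optics.read_camera(n);cv2.imwrite(f"pics/{n}3.png",c["image"])
a=cv2.imread("pics/scene3.png")[145:285,250:450];b=cv2.imread("pics/top3.png")[150:270,240:400]
cv2.imwrite("pics/both3.png",np.vstack([cv2.resize(a,(428,300),interpolation=2),cv2.resize(b,(428,300),interpolation=2)]))
E
```

```text
t: 5.6
tool_pos: [0.5207, 0.2119, 0.0541]
orientation: [-1.244, 1.153, -1.155]
force: [-1.8, 1.3, 8.8]
opening: 0.0
t: 6.6
tool_pos: [0.5192, 0.2223, 0.1179]
orientation: [-1.244, 1.154, -1.154]
force: [0.1, -0.5, 0.1]
opening: 0.0002
t: 7.6
tool_pos: [0.5098, 0.3516, 0.1983]
orientation: [-1.244, 1.153, -1.154]
force: [-0.8, 0.4, -0.6]
opening: 0.0007
t 7.6 tcp [0.5098 0.3516 0.1983] F [-0.8   0.4  -0.62] open 0.0007
[[ 0.075  0.     0.997]
 [-0.997 -0.     0.075]
 [ 0.    -1.     0.   ]]
rot err [-0.     0.001  0.   ]
```

View pics/both3.png

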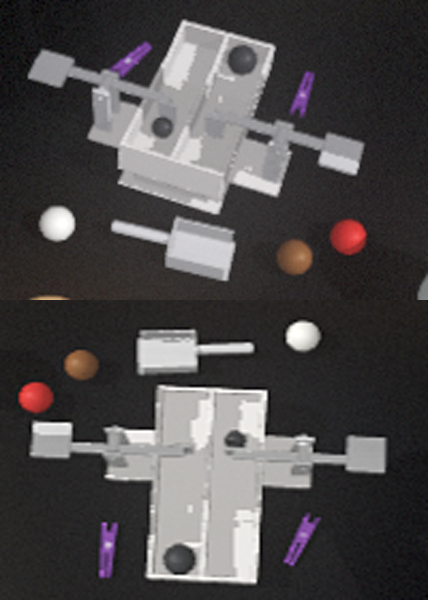

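The large ball sits at the tray's front, at (242,60) in the upper crop and (180,558) in the lower. The left paddle is back at its starting pixels, about (259,206) in the top view. The small ball is still behind the right gate, and the pegs and scoop haven't moved.

```bash
python3 -c "
from plant import robot
print(robot.close_job())"
```

```text
the job is handed in; nothing more can be done
None
```

I pressed the left rocker's paddle fully down with closed fingers, because the larger dark grey ball was behind the left gate. About 9 N was on the tool at the stop. I held the paddle down until the ball had rolled into the tray, then let it come back up and moved the arm clear. I handed the job in at about 7.7 s.

- **Final pictures:** The large ball lies at the front of the left tray half, and the small ball is still behind its shut right gate. The left paddle is back at its starting pixels, and I never touched the right rocker.
- **Other things on the shelf:** The pegs and scoop look unmoved. I did not measure them, and the jar, brush and dipper were outside the last crops I looked at. The arm passed above the shelf, and the wrist force stayed near zero except while pressing.
- **Measurements:** The paddle's horizontal position agreed to within 1 mm between the scene/top cameras and the wrist camera. The two-camera height of its top came out at 82 mm against the stated 88 mm. I worked from 88 mm.

No check failed.

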